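# Tighten the screen clamp with the socket that fits

## Task

The left-hand hinge clamp of the screen frame (left as the robot sees it, looking forward) has worked slack: find which of the three look-alike sockets fits its nut by pulling one after another straight up off the spring-detent posts of the red rail and trying it on that nut. One too small stays up on top of the nut and one too big spins round it without taking it along; stand such a socket upright on the bench or back on a post. Set the one that fits fully down onto the washer and with it (not with the bare fingers) turn the nut clockwise (seen from above) by one flat, about a sixth of a turn, to nip it up, and finish while still gripping that socket, upright and fully home on the nut; leave the tape roll, cup and squeegee where they are.

Things in the scene. Friction and masses are not known exactly. Their poses are not given: they have to be found in the camera images.
- frame: aluminium screen-printing frame, fixed, 380 mm (x) by 300 mm (y), of 30 mm square tube, its top 42 mm above the bench. Origin on the bench at the middle of its edge nearest the robot, x away from the robot along the frame, y towards its left side. The clamps stand at y = +95 mm (the left one) and -95 mm (the right one) on this edge
- clamp_a: blue strap hinge clamp on the near edge of the screen frame. Origin on the bench (z = 0) under the axis of its stud, x towards the frame. Blue strap 66 x 34 mm, top 50 mm above the bench; washer 35 mm across, top at 52.5 mm; brass-coloured hex nut 19 mm across flats, 12 mm high, with a bevelled top; 12 mm stud ends 72.5 mm above the bench. Its position is swapped at random with the other clamp's
- clamp_b: blue strap hinge clamp on the near edge of the screen frame. Origin on the bench (z = 0) under the axis of its stud, x towards the frame. Blue strap 66 x 34 mm, top 50 mm above the bench; washer 35 mm across, top at 52.5 mm; brass-coloured hex nut 22 mm across flats, 12 mm high, with a bevelled top; 12 mm stud ends 72.5 mm above the bench. Its position is swapped at random with the other clamp's
- nut_a_seat (a point): centre of the underside of this clamp's hex nut (19 mm across flats, 12 mm high), on the washer, 52.5 mm above the bench; z up, two flats of the nut square to the x axis; it turns with the nut. A seated socket's mouth is at this point; a socket too small stops about 8 to 12 mm higher on top of the nut; one that fits turns about 5 degrees either way before it carries the nut along; one too big turns freely round it
- nut_b_seat (a point): centre of the underside of this clamp's hex nut (22 mm across flats, 12 mm high), on the washer, 52.5 mm above the bench; z up, two flats of the nut square to the x axis; it turns with the nut. A seated socket's mouth is at this point; a socket too small stops about 8 to 12 mm higher on top of the nut; one that fits turns about 5 degrees either way before it carries the nut along; one too big turns freely round it
- nut_a (a joint): turning of this clamp's nut, rad: starts between 0 and 0.35 and grows as the nut is turned clockwise seen from above (0 and 1.8 are its ends); stiff, about 0.12 N m, and it stays where it is left
- nut_b (a joint): turning of this clamp's nut, rad: starts between 0 and 0.35 and grows as the nut is turned clockwise seen from above (0 and 1.8 are its ends); stiff, about 0.12 N m, and it stays where it is left
- nut_a_mark (a point): white paint dot on one upper corner of this clamp's nut, 10.5 mm from its axis, 8 mm above the washer; goes round with the nut (hidden under a seated socket)
- nut_b_mark (a point): white paint dot on one upper corner of this clamp's nut, 10.5 mm from its axis, 8 mm above the washer; goes round with the nut (hidden under a seated socket)
- rail: red socket rail fixed to the bench, 190 mm (x) by 50 mm (y), 10 mm high, origin at the centre of its underside. Three upright black 10 mm square posts, 42 mm tall, stand on it at x = -55, 0 and +55 mm; each starts with a socket standing on it (mouth 10 mm above the bench, the socket's x axis along the rail's x). A spring ball on each y side of a post holds the socket: it comes off with a straight upward pull of about 6 to 15 N and must be lifted 42 mm to be clear of the post
- socket_a: one of three chromed hexagon sockets that look the same outside: 46 mm tall, 32 mm across (a twelve-sided prism with flats square to its x and y axes), 150 g. Origin at the centre of its mouth (underside), z up through the square drive hole. The hexagonal bore opens downwards, 30 mm deep, with two of its flats square to the socket's x axis. The three bores are 17, 20 and 23 mm across flats; nothing outside shows which socket has which
- socket_b: one of three chromed hexagon sockets that look the same outside: 46 mm tall, 32 mm across (a twelve-sided prism with flats square to its x and y axes), 150 g. Origin at the centre of its mouth (underside), z up through the square drive hole. The hexagonal bore opens downwards, 30 mm deep, with two of its flats square to the socket's x axis. The three bores are 17, 20 and 23 mm across flats; nothing outside shows which socket has which
- socket_c: one of three chromed hexagon sockets that look the same outside: 46 mm tall, 32 mm across (a twelve-sided prism with flats square to its x and y axes), 150 g. Origin at the centre of its mouth (underside), z up through the square drive hole. The hexagonal bore opens downwards, 30 mm deep, with two of its flats square to the socket's x axis. The three bores are 17, 20 and 23 mm across flats; nothing outside shows which socket has which
- tape_roll: roll of brown tape lying flat, 100 mm across, 50 mm high, bystander; origin under its centre
- cup: empty white plastic cup, 72 mm across, 85 mm high, bystander; origin under its centre
- squeegee: squeegee lying flat, about 75 x 260 x 22 mm (long in its y), bystander; origin under its aluminium handle
Mind the look-alikes: they are no part of the job. What is shaped like the socket_b but blue or green is not meant. Leave any brown look-alike of the socket_c alone.

How it is judged (in metres and radians):
At the end, for the whole second after the job is handed in: The left clamp's nut is turned by 36 to 91 degrees (its mark 6.5 to 15 mm from its start); a socket, gripped over 3 N, sits still on it, upright to 4 degrees, mouth within 3 mm of washer height and nut axis; the other two stand upright (to 8 degrees), at rest, on bench or rail (((y of clamp_a in the frame of frame above 0 m and distance of nut_a_mark from where it was at the start of the episode between 0.0065 and 0.015 m and ((horizontal distance between socket_a and nut_a_seat below 0.003 m and z of socket_a in the frame of nut_a_seat between -0.003 and 0.003 m and angle between socket_a's own z axis and vertical below 0.07 rad and contact force between the fingers and socket_a above 3 N and height (world z) of socket_b between -0.005 and 0.02 m and angle between each of socket_b, socket_c's own z axis and vertical below 0.15 rad and height (world z) of socket_c between -0.005 and 0.02 m) or (horizontal distance between socket_b and nut_a_seat below 0.003 m and z of socket_b in the frame of nut_a_seat between -0.003 and 0.003 m and angle between socket_b's own z axis and vertical below 0.07 rad and contact force between the fingers and socket_b above 3 N and height (world z) of socket_a between -0.005 and 0.02 m and angle between each of socket_a, socket_c's own z axis and vertical below 0.15 rad and height (world z) of socket_c between -0.005 and 0.02 m) or (horizontal distance between socket_c and nut_a_seat below 0.003 m and z of socket_c in the frame of nut_a_seat between -0.003 and 0.003 m and angle between socket_c's own z axis and vertical below 0.07 rad and contact force between the fingers and socket_c above 3 N and height (world z) of socket_a between -0.005 and 0.02 m and angle between each of socket_a, socket_b's own z axis and vertical below 0.15 rad and height (world z) of socket_b between -0.005 and 0.02 m)) and linear speed of each of socket_a, socket_b, socket_c below 0.02 m/s) or (y of clamp_b in the frame of frame above 0 m and distance of nut_b_mark from where it was at the start of the episode between 0.0065 and 0.015 m and ((horizontal distance between socket_a and nut_b_seat below 0.003 m and z of socket_a in the frame of nut_b_seat between -0.003 and 0.003 m and angle between socket_a's own z axis and vertical below 0.07 rad and contact force between the fingers and socket_a above 3 N and height (world z) of socket_b between -0.005 and 0.02 m and angle between each of socket_b, socket_c's own z axis and vertical below 0.15 rad and height (world z) of socket_c between -0.005 and 0.02 m) or (horizontal distance between socket_b and nut_b_seat below 0.003 m and z of socket_b in the frame of nut_b_seat between -0.003 and 0.003 m and angle between socket_b's own z axis and vertical below 0.07 rad and contact force between the fingers and socket_b above 3 N and height (world z) of socket_a between -0.005 and 0.02 m and angle between each of socket_a, socket_c's own z axis and vertical below 0.15 rad and height (world z) of socket_c between -0.005 and 0.02 m) or (horizontal distance between socket_c and nut_b_seat below 0.003 m and z of socket_c in the frame of nut_b_seat between -0.003 and 0.003 m and angle between socket_c's own z axis and vertical below 0.07 rad and contact force between the fingers and socket_c above 3 N and height (world z) of socket_a between -0.005 and 0.02 m and angle between each of socket_a, socket_b's own z axis and vertical below 0.15 rad and height (world z) of socket_b between -0.005 and 0.02 m)) and linear speed of each of socket_a, socket_b, socket_c below 0.02 m/s))); the arm keeps its last pose, push and grip.
It fails at once if the tape roll is moved by more than 30 mm (distance of tape_roll from where it was at the start of the episode above 0.03 m).
It fails at once if the cup is moved by more than 30 mm (distance of cup from where it was at the start of the episode above 0.03 m).
It fails at once if the squeegee is moved by more than 30 mm (distance of squeegee from where it was at the start of the episode above 0.03 m).
It fails at once if the bare fingers press on a clamp or its nut with over 10 N (contact force between the fingers and clamp_a above 10 N or contact force between the fingers and clamp_b above 10 N).
It also fails if it takes over 72 s, if anything falls off the work surface, if the arm or the gripper's body presses on something with over 40 N, if the wrist force passes 120 N, or if a joint passes its speed limit or range.

## Robot

A 6-joint arm with a two-finger parallel gripper is mounted at the origin on the work surface. World frame = base frame: x ahead of the robot, y to its left, z up, the work surface at z = 0. Lengths are in mm, angles in rad, forces in N, time in s.
With the tool pointing down it reaches from about 350 to 775 mm from the base axis. Payload 7.3 kg.
Tool frame: the origin (TCP) lies at the very end of the fingers, on their centre line; the grasp point (between the pads) lies 19 mm behind it (bot.grip_point_offset is the distance from the TCP to the grasp point, in mm); z points along the fingers, y is the line along which they close (so a half turn about z gives the same grasp; the last joint's range is limited). The gripper opens to 92 mm and grips with 3 to 60 N. Pads are 19 mm wide; open, the fingers measure 130 mm over their backs; the gripper's body (75 mm by 190 mm) begins 47 mm behind the grasp point.
Start: joints at [-1.268, 0.342, 1.524, -0, 1.275, -0.146], TCP at [227.814, -473.02, 201.741] pointing down, gripper open.
Joint ranges: [-2.53, 2.53], [-0.77, 2.02], [0.04, 2.7], [-1, 4.14], [0.28, 2.66], [-3.11, 3.11]. Speed limits (rad/s): [2.57, 2.57, 3.14, 3.14, 3.14, 3.14].

## Interface

Orientations are given as [roll, pitch, yaw] about the fixed x, y, z axes, in that order (R = Rz(yaw) Ry(pitch) Rx(roll)).
In Python, from plant import bot gives the robot as it stands. The module is installed in compiled form; this text tells all that it offers.
- The arm moves only by the shell command python3 -m jog 'ROWS' [OPENING]. ROWS is JSON, a list of rows, each a list of 6 numbers: the shift along the tool's x, y, z in mm, then the turn, a rotation vector about the tool's x, y, z in rad. In form: [[dx, dy, dz, rx, ry, rz], ...]. A call has 1 to 12 rows; each row shifts and turns the commanded pose from where the row before left it, along the tool's axes as they then stand; what a row does not reach is not made up. A row lasts 1/10 s, in which the tool goes at most 50 mm and 8.59 degrees, less where a joint would pass 70% of its speed; a pose out of reach is approached as far as the arm can. A call with a gripper value outside its range is refused whole. OPENING is the opening in per cent of the stroke, from 0 (shut) to 100 (fully open), set as the call begins (- or left out, the last holds). The fingers move at their own pace and stop on an object; the grip force is fixed at half the most. Time passes only in rows, so rows that do not move let the fingers close. It gives the time, the measured TCP pose, the force, the opening and the grip force at its end, in the units of the state.
- bot.get_obs(): the state, without advancing time (a new reading comes with each control period).
- bot.capture(name): name is "scene" or "top" or "wrist"; returns the picture (400x640x3 uint8, red, green, blue); there is no depth.
- bot.camera_model(name): a dict with "fx", "fy", "cx", "cy" (pixels), "dist_coeffs" ([k1, k2, p1, p2, k3] as OpenCV has them; the pictures are not rectified), "position" and "orientation" of the camera in the world; the wrist camera has in their place "T_tool_cam" (4x4, takes a point from camera to tool coordinates, whose origin is the TCP and whose axes are the flange's). Camera axes: x right, y down, z forward; pixel columns grow to the right and rows downward; lengths in mm; the calibration is good to about 2 mm. A picture is of the moment at which its call begins: read the wrist's pose just before it. camera_model takes no time and is no camera call.
- bot.close_job(): hands the job in; it is judged then, once.
Trained networks look in the newest picture that a camera, given by its name, has taken for a name from the list of things; names that differ only in an ending like _2 or _b are one class to them, and where a whole thing is asked for, a point or a joint stands for the part that bears it (a point fixed in the world has none). Each returns a list of dicts, best first, with "p" (0 to 1); they miss things now and then, are a little off and sometimes report something else, mostly with a low value. They report only what shows in the picture. A call takes as long as a camera call. They do not tell look-alikes from the thing itself.
- bot.outline_of(target, camera): "mask" (400x640 bool, what is visible of it) and "pixel" ([column, row] in pixels, amid what is visible of it).
The state is a dict: "time": time; "joint_positions": joint angles; "dq": joint speeds; "tau": joint torques, N m; "tool_pos": TCP position; "tcp_rot": TCP orientation; "contact_force": force on the tool from outside, world axes, zero at the start; "moment": the same for the moment, N m; "grip_width": finger opening in mm; "finger_force": force on a finger pad.
Only numpy, scipy, OpenCV 4.12 (cv2) and the standard library are available. Lean on these libraries where they do the work, as an engineer would, in place of code of your own. Each camera call takes 0.05 s, during which the arm holds its last target. There are 200 camera calls.

## Working session

There is one attempt and no reset: what is moved stays moved. The work goes in short steps, Python scripts to look and compute and a shell command to move; the robot and the scene stay as the last step left them, time stands still between calls to the robot, and variables do not carry over. Pictures are saved under pics/ and viewed, at most 10 in all, crops included, and the job is handed in when it is done.

```bash
mkdir -p pics
cat > h.py <<'E'
import numpy as np, cv2
from scipy.spatial.transform import Rotation as R
from plant import bot
def shot(cam,name=None):
    o=bot.get_obs(); im=bot.capture(cam)
    if name: cv2.imwrite(f'pics/{name}.png',im[:,:,::-1])
    return o,im
def pose(cam,o=None):
    m=bot.camera_model(cam)
    K=np.array([[m['fx'],0,m['cx']],[0,m['fy'],m['cy']],[0,0,1.]]);D=np.array(m['dist_coeffs'],float)
    if 'T_tool_cam' in m:
        T=np.eye(4);T[:3,:3]=R.from_euler('xyz',o['tcp_rot']).as_matrix();T[:3,3]=o['tool_pos']
        T=T@np.array(m['T_tool_cam']);return K,D,T[:3,:3],T[:3,3]
    q=np.array(m['orientation'],float)
    Rm=q if q.shape==(3,3) else (R.from_euler('xyz',q).as_matrix() if q.size==3 else R.from_quat(q).as_matrix())
    return K,D,Rm,np.array(m['position'],float)
def world(px,z,P):
    K,D,Rm,t=P
    u=cv2.undistortPoints(np.array(px,float).reshape(-1,1,2),K,D).reshape(-1,2)
    d=np.c_[u,np.ones(len(u))]@Rm.T
    return t+d*((z-t[2])/d[:,2])[:,None]
def pix(p,P):
    K,D,Rm,t=P
    c=(np.array(p,float).reshape(-1,3)-t)@Rm
    return cv2.projectPoints(c.reshape(-1,1,3),np.zeros(3),np.zeros(3),K,D)[0].reshape(-1,2)
E
python3 - <<'E'
from h import *
print(bot.get_obs())
for c in('top','scene','wrist'):print(c,bot.camera_model(c))
ims=[]
for c in('top','scene'):
    o,im=shot(c,c);P=pose(c,o)
    for n in('socket_a','rail','clamp_a','nut_a','frame','cup','tape_roll','squeegee'):
        for r in bot.outline_of(n,c):
            print(c,n,round(r['p'],2),np.round(r['pixel']),r['mask'].sum(), world(r['pixel'],{'socket_a':40,'rail':10,'clamp_a':50,'nut_a':64,'frame':42}.get(n,30),P).round()[0][:2])
E
```

```text
{'time': 0.0, 'joint_positions': array([-1.26798914e+00,  3.42748524e-01,  1.52502465e+00,  1.02905055e-06,
        1.27540792e+00, -1.45962233e-01]), 'dq': array([-0.00102082, -0.00038613, -0.0011905 , -0.00039051,  0.00123369,
       -0.00073907]), 'tau': array([-7.55896945e-04, -4.31244206e+01, -2.44226092e+01,  7.15351151e-02,
        5.58750762e-02, -1.20217610e-04]), 'tool_pos': array([ 227.67661888, -472.55972173,  201.02894813]), 'tcp_rot': array([-3.14002125e+00, -2.32002914e-04,  4.48768941e-01]), 'contact_force': array([-0.53522416,  0.08482016,  0.45948442]), 'moment': array([ 0.01462625, -0.01715408, -0.00605613]), 'finger_force': 0.0, 'grip_width': 91.67893035562749}
top {'fx': 456.94650420713776, 'fy': 456.94650420713776, 'cx': 320.63010781165167, 'cy': 194.02840596717246, 'dist_coeffs': array([-0.07925756,  0.        ,  0.        ,  0.        ,  0.        ]), 'position': array([ 289.32134712,   56.3066031 , 1443.72633849]), 'orientation': array([-2.95355331, -0.01529985, -1.55293079])}
scene {'fx': 397.3173783227997, 'fy': 397.3173783227997, 'cx': 322.9003718244528, '
[... 1260 characters left out ...]
t_a 0.87 [395. 239.] 324 [478. 297.]
scene socket_a 0.83 [364. 223.] 256 [505. 208.]
scene socket_a 0.74 [409. 261.] 333 [498. 372.]
scene socket_a 0.72 [354. 251.] 328 [584. 282.]
scene socket_a 0.65 [369. 245.] 292 [543. 284.]
scene socket_a 0.59 [375. 279.] 313 [595. 376.]
scene rail 0.62 [364. 257.] 863 [557. 285.]
scene clamp_a 0.79 [307. 157.] 410 [ 481. -141.]
scene clamp_a 0.78 [334. 187.] 496 [492.  45.]
scene clamp_a 0.4 [236. 142.] 853 [ 635. -360.]
scene frame 0.84 [251. 195.] 9057 [705. -48.]
scene frame 0.51 [394. 238.] 298 [479. 295.]
scene cup 0.97 [411. 326.] 1855 [600. 503.]
scene tape_roll 0.88 [291. 131.] 570 [ 424. -375.]
scene squeegee 0.67 [238. 142.] 886 [ 620. -392.]
```

View pics/top.png

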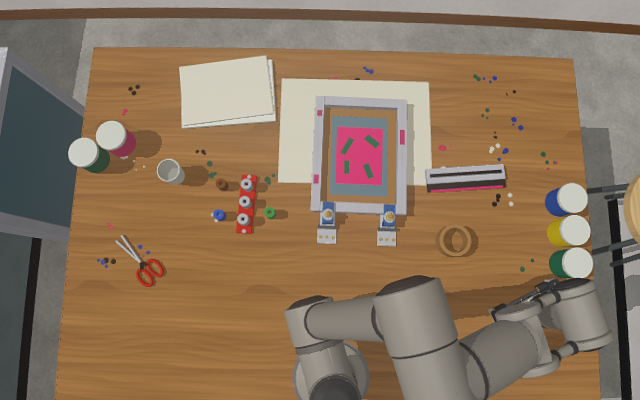

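View pics/scene.png

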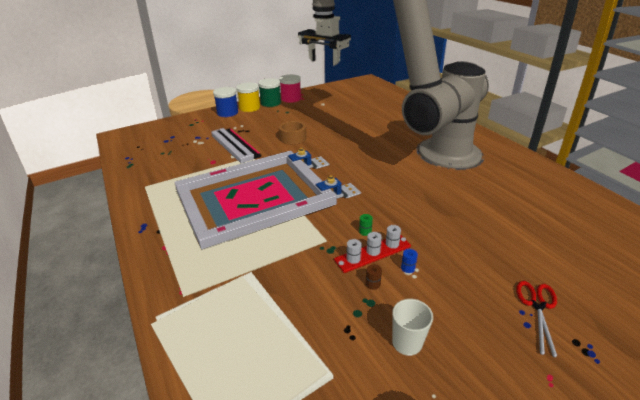

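Besides the three chromed sockets on the rail (top view: (246,184), (244,202), (243,219)), the look-alikes are blue (219,215), green (269,212) and brown (222,184). The left clamp is at (327,215) and the right one at (388,217). I'll go for the left clamp first and take a close look.

```bash
python3 -m jog '[[0,0,0,0,0,0.149],[0,0,0,0,0,0.15],[0,0,0,0,0,0.15],[22,-42,0,0,0,0],[22,-42,0,0,0,0],[22,-42,0,0,0,0],[22,-42,0,0,0,0],[22,-42,0,0,0,0],[22,-42,0,0,0,0],[22,-42,0,0,0,0],[22,-42,0,0,0,0],[22,-42,0,0,0,0]]' 60; python3 -m jog '[[22,-42,0,0,0,0],[20,-40,20,0,0,0],[0,-30,40,0,0,0],[0,0,0,0,0,0],[0,0,0,0,0,0]]'
python3 - <<'E'
from h import *
o,im=shot('wrist');P=pose('wrist',o)
print(o['tool_pos'],o['tcp_rot'],o['joint_positions'])
for n in('nut_a','socket_a','clamp_a'):
    for r in bot.outline_of(n,'wrist'):
        print(n,round(r['p'],2),np.round(r['pixel']),r['mask'].sum(),world(r['pixel'],{'socket_a':40}.get(n,62),P).round()[0])
big=cv2.resize(im,(800,500),interpolation=cv2.INTER_CUBIC)
cv2.imwrite('pics/w1.png',big[:,:,::-1])
E
```

```text
time: 2.1
tool_pos: [426.6, -93.3, 202.0]
tcp_rot: [3.141, -0.001, -0.0]
contact_force: [1.0, -0.3, -0.2]
grip_width: 55.0
finger_force: 0.0
time: 2.6
tool_pos: [467.6, 17.4, 141.4]
tcp_rot: [3.141, 0.001, 0.002]
contact_force: [1.7, -0.0, 0.6]
grip_width: 55.2
finger_force: 0.0
[467.63595968  17.37029354 141.37367199] [3.14136291e+00 1.41211594e-03 1.75662796e-03] [-1.26565039e-01  3.02033038e-01  1.76533919e+00 -4.64344937e-04
  1.07559157e+00  1.44269544e+00]
nut_a 0.79 [318. 168.] 225 [497.  22.  62.]
nut_a 0.62 [511. 174.] 404 [ 493. -166.   62.]
socket_a 0.96 [156. 170.] 1425 [492. 192.  40.]
socket_a 0.83 [ 80. 185.] 1664 [476. 278.  40.]
socket_a 0.78 [68. 82.] 2005 [581. 269.  40.]
socket_a 0.64 [17. 86.] 1126 [579. 325.  40.]
socket_a 0.62 [ 76. 137.] 1814 [527. 272.  40.]
socket_a 0.61 [ 29. 175.] 1566 [487. 335.  40.]
clamp_a 0.62 [322. 188.] 4429 [478.  18.  62.]
clamp_a 0.57 [492. 186.] 4321 [ 481. -149.   62.]
```

View pics/w1.png

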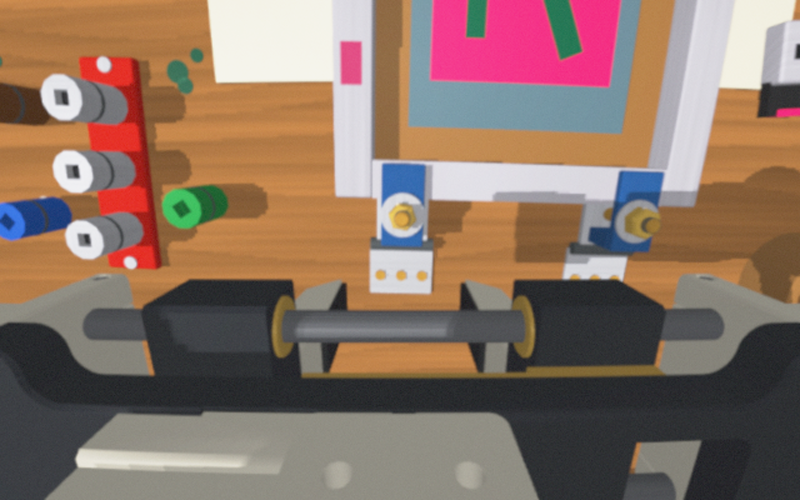

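The wrist view shows the left nut near (322,173) px, the rail on the left with three chrome sockets at (50,78), (58,137) and (68,192), and the green and blue look-alikes beside it. Next I'll crop and measure the nut and the socket tops.

Run:
```python
from h import *
o,im=shot('wrist','w2raw');P=pose('wrist',o)
c=im[145:205,290:355]; a=cv2.resize(c,(520,480),interpolation=cv2.INTER_CUBIC)
s=im[40:220,20:120]; b=cv2.resize(s,(267,480),interpolation=cv2.INTER_CUBIC)
cv2.imwrite('pics/w2.png',np.hstack([a,b])[:,:,::-1])
hsv=cv2.cvtColor(im,cv2.COLOR_RGB2HSV)
red=((hsv[...,0]<6)|(hsv[...,0]>174))&(hsv[...,1]>170)&(hsv[...,2]>90); red[:,:60]&=True
m=np.zeros_like(red);m[40:220,40:130]=red[40:220,40:130]
ys,xs=np.nonzero(m)
# right edge of the rail
e=np.array([[xs[ys==r].max()+.5,r] for r in range(60,205,3) if (ys==r).any()])
w=world(e,10,P);f=np.polyfit(w[:,0],w[:,1],1);print('rail edge slope',np.arctan(f[0]),'y at x=525',np.polyval(f,525),'resid',np.std(w[:,1]-np.polyval(f,w[:,0])))
print(world([[ys.min(),0]],10,P)*0 ,world([[85,ys.max()+.5],[85,ys.min()-.5]],10,P).round(1))
# blue strap of the left clamp
bl=(abs(hsv[...,0].astype(int)-108)<12)&(hsv[...,1]>130);m=np.zeros_like(bl);m[120:205,290:360]=bl[120:205,290:360]
ys,xs=np.nonzero(m);L=[];Rr=[]
for r in range(135,195):
    q=xs[ys==r]
    if len(q)>4:L.append([q.min()-.5,r]);Rr.append([q.max()+.5,r])
for E_ in(L,Rr):
    w=world(E_,50,P);f=np.polyfit(w[:,0],w[:,1],1);print('strap',np.arctan(f[0]),np.polyval(f,497),len(w),np.std(w[:,1]-np.polyval(f,w[:,0])))
# washer
g=(hsv[...,1]<45)&(hsv[...,2]>120);m=np.zeros(g.shape,np.uint8);m[148:203,303:340]=g[148:203,303:340]
for cc in cv2.findContours(m,cv2.RETR_EXTERNAL,cv2.CHAIN_APPROX_NONE)[0]:
    if len(cc)>40:
        el=cv2.fitEllipse(cc);print('washer',el,world(el[0],52.5,P))
```

```text
rail edge slope -0.05187949355536375 y at x=525 246.56347934560682 resid 0.34204365842818235
[[0. 0. 0.]] [[433.1 307.9  10. ]
 [620.6 269.5  10. ]]
strap -0.021383591751324788 34.55481882256555 35 0.16158952268291218
strap -0.024027173560297297 2.2382282281497474 35 0.3310624850309638
washer ((319.16473388671875, 201.42202758789062), (1.511228084564209, 43.51109313964844), 90.4970703125) [[463.06587912  18.98660548  52.5       ]]
washer ((323.4693908691406, 172.3543243408203), (38.47855758666992, 44.65633773803711), 17.020183563232422) [[492.94955794  14.56154016  52.5       ]]
```

View pics/w2.png

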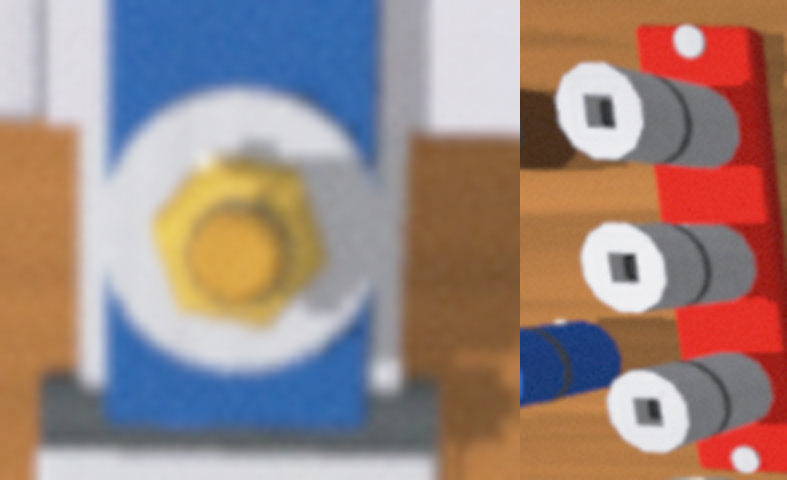

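The nut's corners sit about 9° clockwise, so nut yaw ≈ -0.16 rad. The white mark is at the upper-left corner. Now I'll look at the near socket from the same relative offset so that calibration bias cancels.

```bash
python3 -m jog '[[-4,-43,0,0,0,0.054],[-4,-43,0,0,0,0],[-4,-43,0,0,0,0],[-4,-43,0,0,0,0],[-4,-43,0,0,0,0],[-4,-43,0,0,0,0],[0,0,0,0,0,0],[0,0,0,0,0,0]]'
cat >> h.py <<'E'
def tops(im,P,z=56,roi=None):
    "bright top discs -> world centre, radius px"
    hsv=cv2.cvtColor(im,cv2.COLOR_RGB2HSV)
    g=((hsv[...,1]<40)&(hsv[...,2]>185)).astype(np.uint8)*255
    out=[]
    for cc in cv2.findContours(g,cv2.RETR_EXTERNAL,cv2.CHAIN_APPROX_NONE)[0]:
        a=cv2.contourArea(cc)
        if 400<a<4000:
            el=cv2.fitEllipse(cv2.convexHull(cc)); 
            if min(el[1])/max(el[1])>.8: out.append((np.round(el[0],1),np.round(el[1],1),world(el[0],z,P)[0].round(1)))
    return out
def totool(p,o):
    "target xy(z) in tool axes relative to TCP"
    Rm=R.from_euler('xyz',o['tcp_rot']).as_matrix(); return (Rm.T@(np.array(p)-o['tool_pos'])).round(1)
E
python3 - <<'E'
from h import *
o,im=shot('wrist');P=pose('wrist',o)
print(o['tool_pos'],o['tcp_rot'])
for t in tops(im,P): print(*t,totool(t[2],o))
cv2.imwrite('pics/w3.png',im[:270,:,::-1])
E
```

```text
time: 3.65
tool_pos: [455.8, 275.9, 142.1]
tcp_rot: [3.142, -0.001, -0.053]
contact_force: [0.5, 0.3, -0.1]
grip_width: 55.1
finger_force: 0.0
[455.8361464  275.85159874 142.08062743] [ 3.14150904e+00 -8.50476927e-04 -5.30923010e-02]
[317.7 122.9] [34.  34.9] [527.4 276.4  56. ] [71.4 -4.4 86.1]
[29.7 35.6] [73.1 87.2] [622.6 535.8  56. ] [ 152.7 -268.4   86.2]
```

View pics/w3.png

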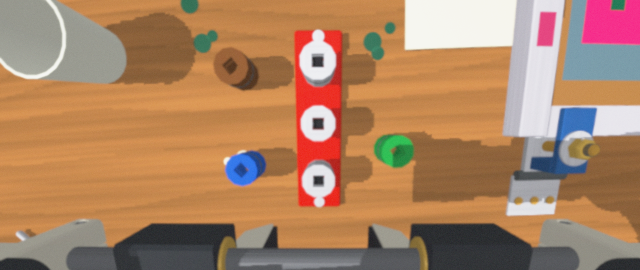

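The rail and its three chrome sockets are centred in view at (318,61), (318,124) and (318,181); blue at (244,169), green at (397,151) and brown at (235,68) are off the rail. I'll refine the near socket by its drive hole.

```bash
cat >> h.py <<'E'
def hole(im,px,P,z=56,r=11):
    x,y=map(int,px);c=cv2.cvtColor(im,cv2.COLOR_RGB2GRAY)[y-r:y+r+1,x-r:x+r+1].astype(float)
    m=c<130; n,l,s,cen=cv2.connectedComponentsWithStats(m.astype(np.uint8))
    k=1+np.argmin(np.hypot(*(cen[1:]-r).T)); p=cen[k]+[x-r,y-r]
    return p.round(1),s[k][4],world(p,z,P)[0].round(1)
E
python3 - <<'E'
from h import *
o,im=shot('wrist');P=pose('wrist',o)
for px in((318,61),(318,124),(318,181)):
    h=hole(im,px,P);print(*h,totool(h[2],o))
E
```

```text
[316.   61.5] 110 [580.9 273.8  56. ] [124.8  -5.6  86.1]
[316.5 123.1] 108 [527.4 276.6  56. ] [71.2 -5.5 86.1]
[317. 180.] 83 [473.2 279.3  56. ] [16.9 -5.3 86. ]
```

```bash
python3 -m jog '[[17,-5,0,0,0,0],[0,0,40,0,0,0],[0,0,40,0,0,0],[0,0,30,0,0,0],[0,0,8,0,0,0],[0,0,0,0,0,0],[0,0,0,0,0,0]]'; python3 -m jog '[[0,0,0,0,0,0],[0,0,0,0,0,0],[0,0,0,0,0,0],[0,0,0,0,0,0],[0,0,0,0,0,0],[0,0,0,0,0,0]]' 0
```

```text
time: 4.45
tool_pos: [474.2, 279.6, 25.3]
tcp_rot: [-3.141, -0.002, -0.055]
contact_force: [0.0, 0.0, 0.9]
grip_width: 54.9
finger_force: 0.0
time: 5.05
tool_pos: [473.2, 279.9, 24.3]
tcp_rot: [-3.141, -0.001, -0.054]
contact_force: [-0.9, -0.5, 6.0]
grip_width: 30.8
finger_force: 30.0
```

```bash
python3 -m jog '[[0,0,-10,0,0,0],[0,0,-10,0,0,0],[0,0,-10,0,0,0],[0,0,-15,0,0,0],[0,0,-30,0,0,0],[0,0,-43,0,0,0],[0,0,0,0,0,0],[0,0,0,0,0,0]]'
python3 - <<'E'
from h import *
o=bot.get_obs();print(o['joint_positions'],o['tool_pos'])
# goal: yaw .89-.. TCP such that nut(492.5,18.5) at tool offset (17,-5)
y=0.887
Rt=np.array([[np.cos(y),np.sin(y)],[np.sin(y),-np.cos(y)]])
print(np.array([492.5,18.5])-Rt@[22,-5])
E
```

```text
time: 5.85
tool_pos: [473.2, 280.0, 143.1]
tcp_rot: [-3.141, -0.002, -0.054]
contact_force: [0.0, 1.1, -1.9]
grip_width: 31.3
finger_force: 30.0
[ 3.94968566e-01  4.37965833e-01  1.54644286e+00 -3.74433718e-05
  1.15461261e+00  2.01989912e+00] [473.15016903 280.00450415 143.09546455]
[482.47761116  -1.71266241]
```

```bash
python3 -m jog '[[4,47,0,0,0,0],[4,47,0,0,0,0],[4,47,0,0,0,0],[4,47,0,0,0,0],[4,46,0,0,0,0],[4,46,0,0,0,0],[0,0,0,0,0,-0.149],[0,0,0,0,0,-0.149],[0,0,0,0,0,-0.149],[0,0,0,0,0,-0.149],[0,0,0,0,0,-0.149],[0,0,0,0,0,-0.149]]'; python3 -m jog '[[0,0,0,0,0,-0.047],[0,0,0,0,0,0],[0,0,0,0,0,0]]'
python3 - <<'E'
from h import *
o,im=shot('wrist','w4raw');P=pose('wrist',o)
print(o['tool_pos'],o['tcp_rot'],o['joint_positions'][5])
px=pix([[492.5,18.5,52.5]],P)[0];print(px)
for r in bot.outline_of('nut_a','wrist'):print(r['p'],r['pixel'],r['mask'].sum(),world(r['pixel'],62,P))
x,y=px.astype(int)
c=im[y-35:y+35,x-50:x+50]
cv2.imwrite('pics/w4.png',cv2.resize(c,(800,560),interpolation=cv2.INTER_CUBIC)[:,:,::-1]);print(x-50,y-35)
E
```

```text
time: 7.05
tool_pos: [480.4, -0.9, 140.3]
tcp_rot: [-3.139, 0.002, 0.846]
contact_force: [-0.2, -0.3, -1.7]
grip_width: 30.9
finger_force: 30.0
time: 7.35
tool_pos: [480.9, -1.0, 140.9]
tcp_rot: [-3.14, 0.001, 0.885]
contact_force: [0.2, 0.1, -2.7]
grip_width: 31.2
finger_force: 30.0
[480.93003149  -0.98718338 140.85425475] [-3.13986744e+00  1.05291740e-03  8.85258789e-01] 0.5240119804312424
[318.83296265 173.9654416 ]
0.45 [313.8, 172.5] 287 [[490.80964988  23.76305623  62.        ]]
268 138
```

View pics/w4.png

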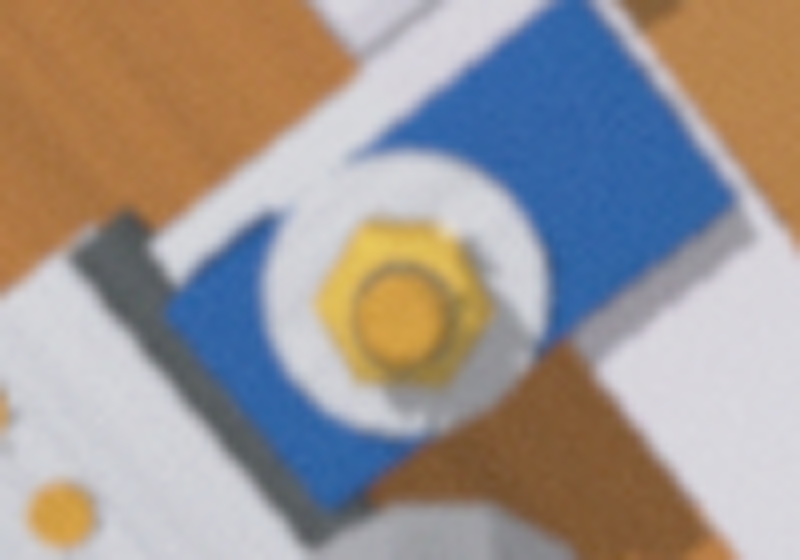

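Run:
```python
from h import *
o=bot.get_obs();P=pose('wrist',o)
for px,z in(((318.3,174.2),52.5),((317.75,176.9),72.5)):
    w=world(px,z,P)[0];print(w,totool(w,o))
```

```text
[492.29965227  18.54163816  52.5       ] [22.2 -3.8 88.7]
[492.6957421   19.32916311  72.5       ] [23.1 -4.  68.7]
```

```bash
python3 -m jog '[[11,-2,0,0,0,0],[11.5,-2.2,0,0,0,0],[0,0,25,0,0,0],[0,0,20,0,0,0],[0,0,6,0,0,0],[0,0,0,0,0,0],[0,0,0,0,0,0]]'; python3 -m jog '[[0,0,2,0,0,0],[0,0,2,0,0,0],[0,0,2,0,0,0],[0,0,2,0,0,0],[0,0,2,0,0,0],[0,0,2,0,0,0],[0,0,0,0,0,0]]'
```

```text
time: 8.15
tool_pos: [493.4, 19.2, 91.4]
tcp_rot: [3.14, -0.001, 0.887]
contact_force: [0.6, 0.1, -0.7]
grip_width: 31.2
finger_force: 30.0
time: 8.85
tool_pos: [492.4, 19.0, 78.4]
tcp_rot: [-3.141, 0.0, 0.887]
contact_force: [0.5, 1.2, -1.3]
grip_width: 31.0
finger_force: 30.0
```

```bash
python3 -m jog '[[0,0,1.5,0,0,0],[0,0,1.5,0,0,0],[0,0,0,0,0,0],[0,0,0,0,0,0]]';python3 -m jog '[[0,0,1.5,0,0,0],[0,0,1.5,0,0,0],[0,0,0,0,0,0],[0,0,0,0,0,0]]'
```

```text
time: 9.25
tool_pos: [492.5, 19.5, 76.6]
tcp_rot: [-3.141, -0.001, 0.887]
contact_force: [-3.4, 2.1, 8.7]
grip_width: 31.1
finger_force: 30.0
time: 9.65
tool_pos: [494.0, 19.4, 75.6]
tcp_rot: [3.138, -0.003, 0.887]
contact_force: [-5.0, 3.1, 23.3]
grip_width: 31.0
finger_force: 30.2
```

```bash
python3 -m jog '[[0,0,-4,0,0,0],[0,-1,0,0,0,0],[0,0,2,0,0,0],[0,0,0,0,0,0],[0,0,0,0,0,0]]';python3 -m jog '[[0,0,1.5,0,0,0],[0,0,1,0,0,0],[0,0,0,0,0,0],[0,0,0,0,0,0]]'
```

```text
time: 10.15
tool_pos: [493.4, 19.4, 76.0]
tcp_rot: [3.138, -0.002, 0.887]
contact_force: [-0.3, 0.8, 12.2]
grip_width: 31.3
finger_force: 30.0
time: 10.55
tool_pos: [494.2, 19.8, 75.5]
tcp_rot: [3.137, -0.004, 0.887]
contact_force: [-4.3, 2.3, 29.6]
grip_width: 31.1
finger_force: 30.2
```

```bash
python3 -m jog '[[0,0,-1.5,0,0,0],[0,0,0,0,0,0.06],[0,0,0,0,0,0.06],[0,0,0,0,0,0]]';python3 -m jog '[[0,0,0,0,0,-0.08],[0,0,0,0,0,-0.08],[0,0,0,0,0,-0.08],[0,0,0,0,0,0]]';python3 -m jog '[[0,-0.7,0,0,0,0.06],[0,0,0,0,0,0.06],[0,0,0,0,0,0]]';python3 -m jog '[[0.7,0.7,0,0,0,0],[0,0,0,0,0,0]]';python3 -m jog '[[-1.4,0,0,0,0,0],[0,0,0,0,0,0]]'
```

```text
time: 10.95
tool_pos: [493.8, 19.4, 75.7]
tcp_rot: [3.138, -0.003, 0.765]
contact_force: [-1.6, 0.2, 17.9]
grip_width: 31.2
finger_force: 30.1
time: 11.35
tool_pos: [493.5, 19.6, 75.7]
tcp_rot: [3.138, -0.002, 1.009]
contact_force: [-1.0, 1.1, 19.4]
grip_width: 30.9
finger_force: 30.1
time: 11.65
tool_pos: [493.6, 19.7, 75.7]
tcp_rot: [3.137, -0.003, 0.885]
contact_force: [-0.8, -0.0, 17.4]
grip_width: 31.2
finger_force: 30.0
time: 11.85
tool_pos: [493.9, 19.9, 75.7]
tcp_rot: [3.138, -0.002, 0.887]
contact_force: [-1.7, 0.6, 19.1]
grip_width: 31.0
finger_force: 30.1
time: 12.05
tool_pos: [493.3, 19.0, 75.7]
tcp_rot: [3.138, -0.003, 0.887]
contact_force: [-1.4, 3.1, 18.9]
grip_width: 30.8
finger_force: 30.1
```

The height stays about 9 mm above seat for every yaw and shift, so this socket is too small. I'll stand it on free bench.

```bash
python3 -m jog '[[0,0,-10,0,0,0],[0,0,-30,0,0,0],[0,0,-30,0,0,0],[17,-34,0,0,0,0.134],[35,-20,0,0,0,0.134],[17,-34,0,0,0,0.134],[0,0,0,0,0,0.134],[0,0,0,0,0,0.134],[0,0,0,0,0,0.134],[0,0,0,0,0,0.134],[0,0,0,0,0,0]]'
```

```text
time: 13.15
tool_pos: [481.3, 129.7, 143.1]
tcp_rot: [3.141, 0.001, -0.052]
contact_force: [0.1, -0.1, -1.0]
grip_width: 31.2
finger_force: 30.0
```

```bash
python3 -m jog '[[-26,-9,0,0,0,0],[-26,-9,0,0,0,0],[0,0,40,0,0,0],[0,0,40,0,0,0],[0,0,30,0,0,0],[0,0,13,0,0,0],[0,0,3,0,0,0],[0,0,1.5,0,0,0],[0,0,0,0,0,0],[0,0,0,0,0,0]]'
```

```text
time: 14.15
tool_pos: [431.4, 150.5, 17.0]
tcp_rot: [-3.141, -0.002, -0.05]
contact_force: [0.0, 0.7, -0.5]
grip_width: 31.3
finger_force: 30.0
```

```bash
python3 -m jog '[[0,0,1.5,0,0,0],[0,0,1,0,0,0],[0,0,0,0,0,0],[0,0,0,0,0,0]]'
```

```text
time: 14.55
tool_pos: [431.0, 150.5, 14.0]
tcp_rot: [-3.141, -0.001, -0.051]
contact_force: [-0.1, 0.4, 2.7]
grip_width: 31.3
finger_force: 30.0
```

```bash
python3 -m jog '[[0,0,0,0,0,0],[0,0,0,0,0,0],[0,0,0,0,0,0],[0,0,-20,0,0,0],[0,0,-40,0,0,0],[0,0,-40,0,0,0],[0,0,-28,0,0,0],[23,-33,0,0,0,0],[23,-33,0,0,0,0],[22,-33,0,0,0,0],[22,-32,0,0,0,0],[0,0,0,0,0,0]]' 60; python3 -m jog '[[0,0,0,0,0,0]]'
python3 - <<'E'
from h import *
o,im=shot('top');P=pose('top')
for r in bot.outline_of('socket_a','top'):print(r['p'],r['pixel'],r['mask'].sum(),world(r['pixel'],30,P))
E
```

```text
time: 15.75
tool_pos: [529.1, 279.7, 140.7]
tcp_rot: [-3.14, -0.001, -0.049]
contact_force: [0.5, 0.9, 0.2]
grip_width: 55.1
finger_force: 0.0
time: 15.85
tool_pos: [526.8, 276.7, 140.7]
tcp_rot: [3.141, 0.002, -0.05]
contact_force: [0.0, 0.1, -1.0]
grip_width: 55.1
finger_force: 0.0
0.62 [282.1, 234.3] 82 [[429.27630345 156.54798723  30.        ]]
```

```bash
python3 -m jog '[[1,0,0,0,0,0],[0,0,40,0,0,0],[0,0,40,0,0,0],[0,0,30,0,0,0],[0,0,6,0,0,0],[0,0,0,0,0,0],[0,0,0,0,0,0]]'; python3 -m jog '[[0,0,0,0,0,0],[0,0,0,0,0,0],[0,0,0,0,0,0],[0,0,0,0,0,0],[0,0,0,0,0,0]]' 0;  python3 -m jog '[[0,0,-10,0,0,0],[0,0,-10,0,0,0],[0,0,-10,0,0,0],[0,0,-15,0,0,0],[0,0,-30,0,0,0],[0,0,-42,0,0,0],[0,0,0,0,0,0],[0,0,0,0,0,0]]'
```

```text
time: 16.65
tool_pos: [529.5, 276.7, 27.6]
tcp_rot: [-3.14, -0.003, -0.052]
contact_force: [-0.1, -0.1, 0.9]
grip_width: 55.2
finger_force: 0.0
time: 17.15
tool_pos: [528.6, 276.7, 26.3]
tcp_rot: [-3.141, -0.001, -0.051]
contact_force: [-0.6, 0.3, 5.1]
grip_width: 30.5
finger_force: 30.0
time: 17.95
tool_pos: [528.7, 276.8, 144.3]
tcp_rot: [-3.141, -0.003, -0.051]
contact_force: [0.1, 0.3, -1.4]
grip_width: 30.7
finger_force: 30.0
```

```bash
python3 -m jog '[[-3.7,43,0,0,0,0],[-3.7,43,0,0,0,0],[-3.7,43,0,0,0,0],[-3.7,43,0,0,0,0],[-3.7,43,0,0,0,0],[-3.7,43.5,0,0,0,0],[0,0,0,0,0,-0.147],[0,0,0,0,0,-0.147],[0,0,0,0,0,-0.147],[0,0,0,0,0,-0.147],[0,0,0,0,0,-0.147],[0,0,0,0,0,-0.147]]'; python3 -m jog '[[0,0,25,0,0,-0.056],[0,0,20,0,0,0],[0,0,8,0,0,0],[0,0,0,0,0,0],[0,0,0,0,0,0],[0,0,0,0,0,0]]'; python3 -m jog '[[0,0,0,0,0,0]]'
```

```text
time: 19.15
tool_pos: [491.7, 19.6, 141.4]
tcp_rot: [-3.139, 0.002, 0.837]
contact_force: [-0.3, -0.6, -1.6]
grip_width: 30.8
finger_force: 30.0
time: 19.75
tool_pos: [493.5, 19.4, 90.5]
tcp_rot: [3.14, -0.001, 0.887]
contact_force: [0.0, 0.5, -1.2]
grip_width: 30.6
finger_force: 30.0
time: 19.85
tool_pos: [493.4, 19.5, 90.5]
tcp_rot: [3.14, -0.001, 0.887]
contact_force: [-0.5, 0.3, -0.8]
grip_width: 30.7
finger_force: 30.0
```

Right on target; descend slowly.

```bash
python3 -m jog '[[0,0,3,0,0,0],[0,0,3,0,0,0],[0,0,3,0,0,0],[0,0,2,0,0,0],[0,0,1.5,0,0,0],[0,0,0,0,0,0],[0,0,0,0,0,0]]'; python3 -m jog '[[0,0,1.5,0,0,0],[0,0,1.5,0,0,0],[0,0,0,0,0,0],[0,0,0,0,0,0]]'
```

```text
time: 20.55
tool_pos: [492.9, 19.6, 77.2]
tcp_rot: [-3.142, 0.0, 0.887]
contact_force: [-0.3, 0.1, -0.3]
grip_width: 31.1
finger_force: 30.0
time: 20.95
tool_pos: [492.8, 19.5, 74.1]
tcp_rot: [-3.142, 0.0, 0.887]
contact_force: [-0.9, 0.4, -2.0]
grip_width: 31.0
finger_force: 30.0
```

```bash
python3 -m jog '[[0,0,2,0,0,0],[0,0,2,0,0,0],[0,0,1,0,0,0],[0,0,0,0,0,0],[0,0,0,0,0,0]]'; python3 -m jog '[[0,0,1,0,0,0],[0,0,0.5,0,0,0],[0,0,0,0,0,0],[0,0,0,0,0,0]]'
```

```text
time: 21.45
tool_pos: [492.8, 19.5, 69.1]
tcp_rot: [-3.141, 0.0, 0.887]
contact_force: [-0.7, 1.6, -1.6]
grip_width: 30.8
finger_force: 30.0
time: 21.85
tool_pos: [493.0, 19.5, 68.8]
tcp_rot: [3.141, -0.0, 0.887]
contact_force: [-4.0, 0.5, 9.9]
grip_width: 30.4
finger_force: 30.0
```

```bash
python3 -m jog '[[0,0,-1,0,0,0],[0,0,0,0,0,0]]'
cat > m.py <<'E'
from h import *
o=bot.get_obs();print('M',o['moment'].round(3),'tau6',o['tau'][5].round(3),'F',o['contact_force'].round(1),'yaw',o['tcp_rot'][2].round(3),'pos',o['tool_pos'].round(1))
E
python3 m.py
for i in 1 2 3; do python3 -m jog '[[0,0,0,0,0,0.06],[0,0,0,0,0,0]]'>/dev/null; python3 m.py; done
```

```text
time: 22.05
tool_pos: [492.9, 19.6, 68.9]
tcp_rot: [3.141, -0.0, 0.887]
contact_force: [-1.0, 0.1, 2.2]
grip_width: 30.3
finger_force: 30.0
M [ 0.083  0.292 -0.01 ] tau6 0.002 F [-1.   0.1  2.2] yaw 0.887 pos [492.9  19.6  68.9]
M [ 0.224  0.372 -0.009] tau6 0.555 F [-2.8  1.2  3.5] yaw 0.826 pos [492.8  19.6  68.8]
M [0.263 0.465 0.064] tau6 0.636 F [-2.5  1.1  5.3] yaw 0.768 pos [492.8  19.6  68.9]
M [0.174 0.474 0.041] tau6 0.655 F [-1.2  0.1  5.4] yaw 0.708 pos [492.9  19.5  68.8]
```

```bash
for i in 1 2 3 4; do python3 -m jog '[[0,0,0,0,0,0.07]]'>/dev/null; python3 m.py; done; echo back;  for i in 1 2 3 4 5; do python3 -m jog '[[0,0,0,0,0,-0.06]]'>/dev/null; python3 m.py; done
```

```text
M [0.112 0.331 0.201] tau6 -1.328 F [-1.4  0.7  3.6] yaw 0.639 pos [492.9  19.5  68.8]
M [0.052 0.365 0.1  ] tau6 -0.788 F [-1.6  0.2  3.2] yaw 0.568 pos [493.   19.4  68.9]
M [0.019 0.357 0.192] tau6 -0.745 F [-2.1  0.8  3.5] yaw 0.498 pos [493.1  19.3  68.8]
M [-0.053  0.383  0.153] tau6 -0.741 F [-2.  -0.7  3.1] yaw 0.428 pos [493.1  19.2  68.8]
back
M [ 0.105  0.284 -0.006] tau6 1.925 F [-1.5  0.2  3.5] yaw 0.489 pos [493.2  19.3  68.8]
M [ 0.124  0.248 -0.015] tau6 0.853 F [-0.9 -0.1  3.4] yaw 0.552 pos [493.3  19.3  68.9]
M [0.156 0.167 0.046] tau6 0.764 F [-1.8  1.7  2.5] yaw 0.612 pos [493.4  19.4  68.9]
M [ 0.189  0.414 -0.068] tau6 0.731 F [-2.   0.3  5.1] yaw 0.672 pos [493.2  19.4  68.9]
M [ 0.316  0.55  -0.107] tau6 0.69 F [-3.1  0.9  4.9] yaw 0.732 pos [492.9  19.5  68.8]
```

It fits: ~0.15 N·m going clockwise, nothing within the backlash, negative beyond it. Now turn to yaw ≈ -0.25 (one flat plus play).

```bash
python3 -m jog '[[0,0,0,0,0,0.098],[0,0,0,0,0,0.098],[0,0,0,0,0,0.098],[0,0,0,0,0,0.098],[0,0,0,0,0,0.098],[0,0,0,0,0,0.098]]'; python3 m.py; python3 -m jog '[[0,0,0,0,0,0.098],[0,0,0,0,0,0.098],[0,0,0,0,0,0.098],[0,0,0,0,0,0.098],[0,0,0,0,0,0],[0,0,0,0,0,0],[0,0,0,0,0,0]]'; python3 m.py
python3 - <<'E'
from h import *
o,im=shot('wrist');P=pose('wrist',o)
o2,s=shot('scene')
p=pix([[493,19,75]],pose('scene'))[0].astype(int);print(p)
c=s[p[1]-40:p[1]+30,p[0]-50:p[0]+50]
cv2.imwrite('pics/fin.png',np.vstack([im,cv2.resize(c,(640,200))])[:,:,::-1][:600])
for r in bot.outline_of('socket_a','scene'):print(r['p'],r['pixel'],world(r['pixel'],30,pose('scene')))
E
```

```text
time: 24.15
tool_pos: [493.3, 18.9, 68.9]
tcp_rot: [3.14, -0.001, 0.139]
contact_force: [-2.1, -1.7, 3.2]
grip_width: 30.8
finger_force: 30.0
M [-0.427  0.268  0.248] tau6 -1.09 F [-2.1 -1.7  3.2] yaw 0.139 pos [493.3  18.9  68.9]
time: 24.85
tool_pos: [493.3, 18.3, 68.9]
tcp_rot: [3.14, -0.001, -0.249]
contact_force: [-0.8, -5.2, 3.7]
grip_width: 31.1
finger_force: 30.0
M [-0.934  0.414  0.117] tau6 0.047 F [-0.8 -5.2  3.7] yaw -0.249 pos [493.3  18.3  68.9]
[329 174]
0.76 [371.7, 278.7] [[593.09846167 364.75825386  30.        ]]
0.68 [408.0, 260.2] [[490.03761308 360.90956647  30.        ]]
0.67 [363.9, 222.5] [[498.05729247 197.75811078  30.        ]]
0.65 [353.9, 250.0] [[576.0461773  269.90021707  30.        ]]
0.59 [377.8, 208.7] [[433.19388363 168.59731215  30.        ]]
0.58 [327.1, 176.2] [[466.47281314 -40.28906533  30.        ]]
```

View pics/fin.png

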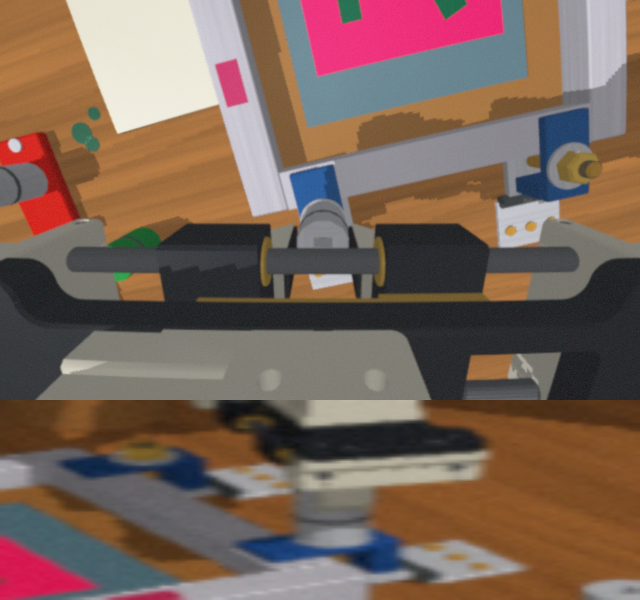

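The socket sits down on the washer at (320,225) in the wrist view, with the gripper still closed on it. I'll relieve the side load and check that the set-aside socket stands upright.

```bash
python3 -m jog '[[0,0.7,0,0,0,0],[0,0,0,0,0,0],[0,0,0,0,0,0],[0,0,0,0,0,0]]'; python3 m.py
python3 - <<'E'
from h import *
o,s=shot('scene')
cv2.imwrite('pics/sock.png',cv2.resize(s[160:300,300:460],(640,560),interpolation=cv2.INTER_CUBIC)[:,:,::-1])
E
```

```text
time: 25.4
tool_pos: [493.2, 18.4, 68.9]
tcp_rot: [3.141, -0.001, -0.252]
contact_force: [-0.1, -5.0, 4.0]
grip_width: 30.7
finger_force: 30.0
M [-1.008  0.104  0.066] tau6 0.06 F [-0.1 -5.   4. ] yaw -0.252 pos [493.2  18.4  68.9]
```

View pics/sock.png

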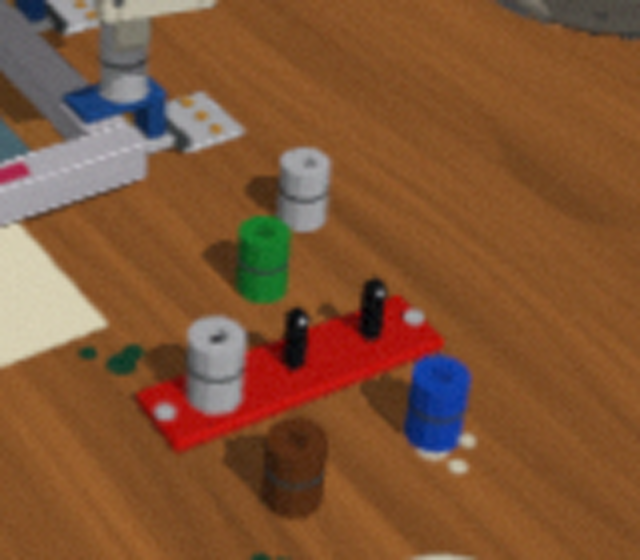

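The set-aside socket stands upright at (303,190), the third is still on its post at (215,365), and the gripped one is seated on the left clamp at (125,65). Handing in.

```bash
python3 -c "
from plant import bot
print(bot.close_job())"
```

```text
the job is handed in; nothing more can be done
None
```

I handed the job in after about 25 s: the middle socket from the rail fitted the left nut, and I turned it clockwise by about 60° (estimated from the tool angle and turning torque, since the mark is hidden). That socket is still gripped and fully home on the washer; the first one tried was too small and stands upright on the bench, and the third is still on its post.

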